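# Roll a filter cartridge rib-up and pack it in its hinged case

### The arm

A 6-joint arm with a two-finger parallel gripper is mounted at the origin on a cart in front of the work surface, level with it; the furniture and walls round the work are solid. World frame = base frame: x ahead of the robot, y to its left, z up, the work surface at z = 0. Lengths are in mm, angles in rad, forces in N, time in s.
With the tool pointing down it reaches from about 350 to 775 mm from the base axis. Payload 7.3 kg.
Tool frame: the origin (TCP) lies on the centre line of the jaws, within the pads' length; the fingertips stand 14 mm ahead of it and the grasp point (between the pads) lies 5 mm behind it; z points along the fingers, y is the line along which they close (so a half turn about z gives the same grasp; the last joint's range is limited). The gripper opens to 92 mm and grips with 3 to 60 N. Pads are 19 mm wide; open, the fingers measure 130 mm over their backs; the gripper's body (75 mm by 190 mm) begins 47 mm behind the grasp point.
Start: joints at [1.088, 0.342, 1.524, -0, 1.275, -0.146], TCP at [173.481, 495.528, 240.741] pointing down, gripper open.
Joint ranges: [-2.53, 2.53], [-0.77, 2.02], [0.04, 2.7], [-1, 4.14], [0.28, 2.66], [-3.11, 3.11]. Speed limits (rad/s): [2.57, 2.57, 3.14, 3.14, 3.14, 3.14].

### API

Orientations are given as [roll, pitch, yaw] about the fixed x, y, z axes, in that order (R = Rz(yaw) Ry(pitch) Rx(roll)).
In Python, from plant import get_obs, capture, bot, spot_in, trace, pinpoint gives the robot as it stands.
- The arm moves only by the tool play_rows, never from a script. Its argument "rows" is a list of rows, each a list of 2 entries, a list of its own where there are three numbers: the shift along the world's x, y, z in units of 3 cm (1.0 is 3 cm), then the turn, a rotation vector about the world's x, y, z in units of 8 degrees (1.0 is 8 degrees). A call has 1 to 12 rows; each row shifts and turns the commanded pose from where the row before left it; what a row does not reach is not made up. A row lasts 1/8 s, in which the tool goes at most 62.5 mm and 10.7 degrees, less where a joint would pass 70% of its speed; a pose out of reach is approached as far as the arm can. A call with a number of a shift or a turn outside -1 to 1 is refused whole. A call with a gripper value outside its range is refused whole. "hand" is the opening, from -1 (shut) to 1 (fully open), set as the call begins (left out, the last holds). The fingers move at their own pace and stop on an object; the grip force is fixed at half the most. Time passes only in rows, so rows that do not move let the fingers close. It gives the time, the measured TCP pose, the force, the opening and the grip force at its end, in the units of the state.
- get_obs(): the state, without advancing time (a new reading comes with each control period).
- capture(name): name is "scene" or "top" or "wrist"; returns a dict with "frame" (420x560x3 uint8, red, green, blue), "fov_y" (degrees; the focal length in pixels is half the picture's height over the tangent of half this angle, whatever the lens; pixels are square), "cx", "cy" (the principal point, pixels), "rvec" (rotation vector, rad) and "tvec" (3), from world to camera coordinates, as OpenCV has them; the wrist camera has in their place "hand_eye" (4x4, takes a point from camera to tool coordinates, whose origin is the TCP and whose axes are the flange's). Camera axes: x right, y down, z forward; pixel columns grow to the right and rows downward; lengths in mm; the calibration is good to about 2 mm. A picture is of the moment at which its call begins: read the wrist's pose just before it. There is no depth.
- bot.close_job(): hands the job in; it is judged then, once.
Trained networks look in the newest picture that a camera, given by its name, has taken for a name from the list of things; names that differ only in an ending like _2 or _b are one class to them, and where a whole thing is asked for, a point or a joint stands for the part that bears it (a point fixed in the world has none). Each returns a list of dicts, best first, with "p" (0 to 1); they miss things now and then, are a little off and sometimes report something else, mostly with a low value. They report only what shows in the picture. A call takes as long as a camera call. They do not tell look-alikes from the thing itself.
- spot_in(query, camera): "at" ([row, column] in pixels, amid what is visible of it).
- trace(query, camera): "mask" (420x560 bool, what is visible of it) and "at" ([row, column] in pixels, amid what is visible of it).
- pinpoint(query, camera): "at" ([row, column] in pixels: a listed point, or the origin of a listed thing).
The state is a dict: "time": time; "joint_positions": joint angles; "dq": joint speeds; "tau": joint torques, N m; "tool_pos": TCP position; "tcp_rot": TCP orientation; "contact_force": force on the tool from outside, world axes, zero at the start; "moment": the same for the moment, N m; "grip_width": finger opening in mm; "finger_force": force on a finger pad.
Only numpy, scipy, OpenCV 4.12 (cv2) and the standard library are available. Lean on these libraries where they do the work, as an engineer would, in place of code of your own. Each camera call takes 0.05 s, during which the arm holds its last target. There are 200 camera calls.

### The job

The reel-shaped filter cartridge lies on the table with its grip rib turned to the side. Keep it on the table and roll it over until the rib points straight up; only then pick it up, set it down gently inside the lower half of the open hinged case with the rib still up, and swing the lid gently down until the two halves meet edge to edge. Leave the other things on the table where they are.

Things in the scene. Friction and masses are not known exactly. Their poses are not given: they have to be found in the camera images.
- cartridge: reel-shaped cartridge 120 mm long, 0.35 kg: two white end caps with dark rubber bands, diameter 80, 22 wide, on a metal core, diameter 38, 76 long between caps. Origin on the axis at mid-length, 40 mm over the table; x = reel axis, z = out through the rib; starts with z 100 deg from up, to the robot's right. Rolls with slight resistance
- rib (a point): middle of the outer edge of the cartridge's white grip rib, 38 mm from the reel axis. The rib is 60 mm long along the axis, 14 mm thick, stands 19 mm out of the core and ends 2 mm inside the caps' rims. Axes as the cartridge
- case: lower half of a grey hinged case, fixed on the table: tray 148 x 98 mm outside, rim 46 high, floor 6 thick, inside 88 wide (y); end stops leave 128 of length (x). Origin at the underside below where the cartridge's middle belongs; tray spans x = -77 to +71; +x to the hinge end, z up. Cartridge lies lengthwise (x along case x, either way round), its axis then 46 mm over the table
- lid (a joint): hinge of the case's upper half, rad: 0 = closed, rims together; grows as it opens; starts 1.6 to 1.9 (lid upright, leaning back). Stiff: stays where it is left. The lid is a shell 148 x 98 mm, 50 high; two dark pads inside pass on both sides of the rib (slot 32 mm), so it closes only with the rib up
- lid_hinge (a point): middle of the lid's hinge line, fixed to the case: 75.5 mm along the case's +x from its origin and 46 mm up; the hinge line runs along the case's y
- lid_tab (a point): middle of the outer (upper when closed) face of the tab on the lid's free end; closed, it lies 91 mm from the case's origin towards -x and 54.5 mm over the table. Tab 50 mm wide (y), 8 thick, stands 28 out of the lid's end wall, which rises 42 above it. Axes turn with the lid: z = tab's outer normal, -x = away from the hinge
- petri: bystander: petri dish, to be left alone; origin at its underside
- tape: bystander: roll of tape, to be left alone; origin at its underside
- gauze: bystander: gauze roll, to be left alone; origin at its underside
- dropper: bystander: dropper bottle, to be left alone; origin at its underside
- marker: bystander: red marker pen, to be left alone; origin at its underside
Not all that is in view belongs to the job. Leave any red look-alike of the cartridge alone.

How it is judged (in metres and radians):
On the way, in this order (a step that is already met when the one before it is completed fails the run):
1. the cartridge lies on the table, rolled over until its rib points up within 0.25 rad (angle between cartridge's own z axis and vertical below 0.25 rad and height (world z) of cartridge below 0.044 m and linear speed of cartridge below 0.03 m/s), for 0.2 s.
2. it has been lifted at least 45 mm off the table, rib still up (height (world z) of cartridge above 0.085 m and angle between cartridge's own z axis and vertical below 0.5 rad), for 0.1 s.
3. it lies in the lower half of the case, rib up, let go, lid still open (x of cartridge in the frame of case between -0.009 and 0.009 m and y of cartridge in the frame of case between -0.007 and 0.007 m and z of cartridge in the frame of case between 0.04 and 0.051 m and angle between cartridge's own z axis and vertical below 0.3 rad and angle between the x axis of cartridge and the x axis of case, either way round below 0.12 rad and contact force between the fingers and cartridge below 0.1 N and value of joint lid above 0.8 rad), for 0.2 s.
At the end, for the whole second after the job is handed in: The cartridge lies still in the lower half of the case: within 9 mm along and 7 mm across of its place, axis within 0.12 rad of the case's length and 40 to 51 mm above the table, rib up within 0.3 rad; the lid is closed to less than 0.04 rad (x of cartridge in the frame of case between -0.009 and 0.009 m and y of cartridge in the frame of case between -0.007 and 0.007 m and z of cartridge in the frame of case between 0.04 and 0.051 m and angle between cartridge's own z axis and vertical below 0.3 rad and angle between the x axis of cartridge and the x axis of case, either way round below 0.12 rad and value of joint lid below 0.04 rad and linear speed of cartridge below 0.02 m/s); the robot touches nothing.
It fails at once if the cartridge is off the table with its rib not up (more than 0.6 rad off) (height (world z) of cartridge above 0.06 m and angle between cartridge's own z axis and vertical above 0.6 rad).
It fails at once if the cartridge is dropped or sent rolling: faster than 0.6 m/s while more than 75 mm from the grip point (linear speed of cartridge above 0.6 m/s and distance between the grasp point and cartridge above 0.075 m).
It fails at once if the lid is slammed: closes faster than 3.5 rad/s (velocity of joint lid below -3.5 rad/s).
It fails at once if a bystander (petri dish, tape, gauze roll, dropper bottle or marker) is moved by more than 30 mm (distance of any of petri, tape, gauze, dropper, marker from where it was at the start of the episode above 0.03 m).
It also fails if it takes over 72 s, if anything falls off the work surface, if the arm or the gripper's body presses on something with over 40 N, if the wrist force passes 120 N, or if a joint passes its speed limit or range.

## Working session

There is one attempt and no reset: what is moved stays moved. The work goes in short steps, Python scripts to look and compute and a tool call to move; the robot and the scene stay as the last step left them, time stands still between calls to the robot, and variables do not carry over. Pictures are saved under pics/ and viewed, at most 10 in all, crops included, and the job is handed in when it is done.

Besides the shell and the picture viewer there is one more tool, called after ">>>" in YAML: its name, and indented under it one key for each argument. play_rows: Moves the arm, as the interface text tells. Shifts and turns lie within -1 to 1; 1 stands for 3 cm of shift or 8 degrees of turn. Its arguments: {"type":"object","properties":{"rows":{"type":"array"},"hand":{"type":"number"}},"required":["rows"]}

```bash
ls; mkdir -p pics
cat > h.py <<'E'
import numpy as np, cv2
from plant import get_obs, capture, bot, spot_in, trace, pinpoint
from scipy.spatial.transform import Rotation as R
def cam(c,obs=None):
    f=210/np.tan(np.radians(c["fov_y"])/2)
    K=np.array([[f,0,c["cx"]],[0,f,c["cy"]],[0,0,1]])
    if "rvec" in c:
        Rm=cv2.Rodrigues(np.array(c["rvec"],float))[0]; t=np.array(c["tvec"],float).ravel()
    else:
        T=np.eye(4);T[:3,:3]=R.from_euler('xyz',obs["tcp_rot"]).as_matrix();T[:3,3]=obs["tool_pos"]
        M=np.linalg.inv(T@np.array(c["hand_eye"])); Rm=M[:3,:3];t=M[:3,3]
    return K,Rm,t
def ray(C,at):
    K,Rm,t=C; d=Rm.T@np.linalg.inv(K)@np.array([at[1],at[0],1.]); return -Rm.T@t,d/np.linalg.norm(d)
def onz(C,at,z):
    o,d=ray(C,at); return o+d*(z-o[2])/d[2]
def tri(*ca):
    A=np.zeros((3,3));b=np.zeros(3);rs=[ray(*x) for x in ca]
    for o,d in rs:
        P=np.eye(3)-np.outer(d,d);A+=P;b+=P@o
    p=np.linalg.solve(A,b); return p,[round(float(np.linalg.norm((np.eye(3)-np.outer(d,d))@(p-o))),1) for o,d in rs]
def proj(C,p):
    K,Rm,t=C;q=K@(Rm@np.array(p,float)+t);return q[:2]/q[2]
def save(n,im): cv2.imwrite("pics/"+n,cv2.cvtColor(im,cv2.COLOR_RGB2BGR))
E
python3 - <<'E'
from h import *
np.set_printoptions(precision=1,suppress=True)
C={}
for n in("scene","top"):
    c=capture(n);C[n]=cam(c);save(n+"0.png",c["frame"])
    print(n,c["fov_y"],-C[n][1].T@C[n][2])
    for q in("cartridge","rib","case","lid","lid_hinge","lid_tab","petri","tape","gauze","dropper","marker"):
        for f in (spot_in,pinpoint):
            try:r=f(q,n)
            except Exception as e: print(q,str(e)[:60]);continue
            print(n,q,f.__name__,[(np.round(x["at"]).tolist(),round(x["p"],2),onz(C[n],x["at"],40)[:2].round().tolist()) for x in r[:3]])
print(get_obs())
E
```

```text
pics
scene 57.09810468591359 [203.7 476.6 834.1]
scene cartridge call [([169.0, 334.0], 0.72, [497.0, -362.0]), ([158.0, 392.0], 0.55, [358.0, -495.0])]
scene cartridge call [([156.0, 392.0], 0.91, [362.0, -506.0]), ([170.0, 337.0], 0.86, [490.0, -364.0]), ([156.0, 281.0], 0.18, [672.0, -345.0])]
scene rib call [([161.0, 396.0], 0.78, [344.0, -486.0]), ([170.0, 333.0], 0.69, [499.0, -359.0])]
scene rib call [([166.0, 333.0], 0.8, [506.0, -374.0]), ([155.0, 393.0], 0.8, [359.0, -508.0])]
scene case call [([240.0, 235.0], 0.71, [617.0, 4.0])]
scene case call [([258.0, 262.0], 0.63, [526.0, 23.0]), ([243.0, 343.0], 0.52, [366.0, -115.0])]
scene lid call [([210.0, 216.0], 0.69, [721.0, -59.0])]
lid it knows: cartridge, case, dropper, gauze, lid_hinge, lid_ta
scene lid_hinge call [([238.0, 232.0], 0.88, [627.0, 2.0])]
scene lid_hinge call [([237.0, 229.0], 0.95, [637.0, 4.0]), ([197.0, 243.0], 0.25, [681.0, -134.0])]
scene lid_tab call [([210.0, 216.0], 0.73, [723.0, -58.0])]
scene lid_tab call [([186.0, 211.0], 0.78, [791.0, -130.0])]
scene petri call [([155.0, 279.0], 0.64, [678.0, -343
[... 1989 characters left out ...]
 [685.0, -289.0])]
top gauze call [([159.0, 323.0], 0.51, [680.0, -286.0])]
top dropper call [([240.0, 141.0], 0.75, [452.0, 188.0])]
top dropper call [([241.0, 144.0], 0.65, [449.0, 179.0])]
top marker call [([275.0, 264.0], 0.47, [369.0, -136.0])]
top marker call [([274.0, 265.0], 0.77, [370.0, -138.0])]
{'time': 2.2, 'joint_positions': array([ 1.1,  0.3,  1.5, -0. ,  1.3, -0.1]), 'dq': array([-0., -0.,  0.,  0., -0., -0.]), 'tau': array([  0. , -43.1, -24.4,   0.1,   0. ,  -0. ]), 'tool_pos': array([173.5, 495.5, 240.8]), 'tcp_rot': array([3.1, 0. , 2.8]), 'contact_force': array([-0.5, -0.7,  0.4]), 'moment': array([ 0. ,  0.1, -0. ]), 'finger_force': 0.0, 'grip_width': 91.89248455674623}
```

View pics/top0.png

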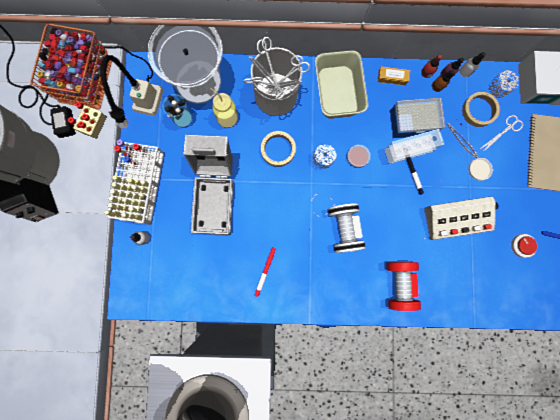

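View pics/scene0.png

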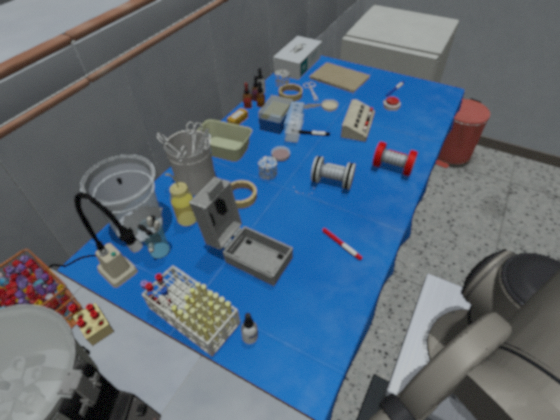

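```bash
python3 -c "
import cv2
i=cv2.imread('pics/top0.png')[195:315,310:440];cv2.imwrite('pics/crop0.png',cv2.resize(i,None,fx=4.5,fy=4.5,interpolation=cv2.INTER_CUBIC))"
```

```text
(no output)
```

View pics/crop0.png

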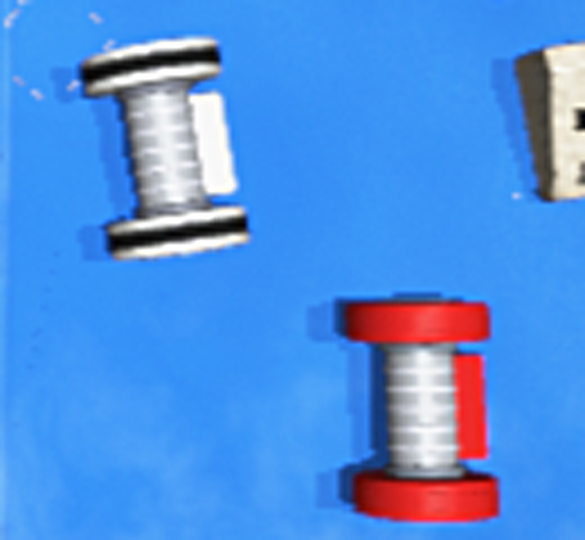

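Candidates for the cartridge in the top view are the white reel with dark bands at (228,346), the red look-alike at (286,403) and the gauze roll at (157,324). I choose the white reel. The crop confirms black bands on white caps and a white rib facing -y. The open case is at (205,211), with its hinge end toward +x.

```bash
cat >> h.py <<'E'
from scipy.optimize import minimize
def cyl(x0,x1,r,n=40):
    a=np.linspace(0,2*np.pi,n,endpoint=False);return np.array([[x,r*np.cos(t),r*np.sin(t)] for x in(x0,x1) for t in a])
def box(a,b): return np.array([[x,y,z] for x in(a[0],b[0]) for y in(a[1],b[1]) for z in(a[2],b[2])],float)
CART=[cyl(-60,-38,40),cyl(38,60,40),cyl(-38,38,19),box((-30,-7,15),(30,7,38))]
def lidm(th):
    h=np.array([75.5,0,46]);s,c=np.sin(th),np.cos(th);M=np.array([[c,0,s],[0,1,0],[-s,0,c]])
    L=[box((-77,-49,46),(71,49,96)),box((-105,-25,46.5),(-77,25,54.5))]
    return [(p-h)@M.T+h for p in L]
TRAY=[box((-77,-49,0),(71,49,46))]
S=4
def sil(C,parts,Rm,t):
    m=np.zeros((420*S,560*S),np.uint8)
    for P in parts:
        q=(P@Rm.T+t)@C[1].T+C[2]; q=q@C[0].T; q=((q[:,:2]/q[:,2:]+.5)*S)
        cv2.fillConvexPoly(m,cv2.convexHull(q.astype(np.int32)),1)
    return m
def fit(views,model,x0,step):
    big=[(C,np.kron(m.astype(np.uint8),np.ones((S,S),np.uint8))) for C,m in views]
    def cost(x):
        parts,Rm,t=model(x);c=0
        for C,m in big:
            s=sil(C,parts,Rm,t);c+=1-(s&m).sum()/max(1,(s|m).sum())
        return c/len(big)
    x0=np.array(x0,float);sim=np.vstack([x0]+[x0+np.eye(len(x0))[i]*step[i] for i in range(len(x0))])
    r=minimize(cost,x0,method="Nelder-Mead",options=dict(initial_simplex=sim,xatol=.01,fatol=1e-4,maxiter=250));return r.x,r.fun
def cartm(x): return CART,(R.from_euler('z',x[2],degrees=True)*R.from_euler('x',x[3],degrees=True)).as_matrix(),np.array([x[0],x[1],40])
def casem(x): return TRAY+lidm(x[3]),R.from_euler('z',x[2],degrees=True).as_matrix(),np.array([x[0],x[1],0])
E
python3 - <<'E'
from h import *
np.set_printoptions(precision=2,suppress=True)
V={}
for n in("top","scene"):
    c=capture(n);C=cam(c)
    for q in("cartridge","case","lid_tab"):
        for r in trace(q,n)[:3]:
            print(n,q,np.round(r["at"]),round(r["p"],2),r["mask"].sum()); V.setdefault((n,q),[]).append((C,r["mask"]))
def pick(n,q,at): return min(V[n,q],key=lambda v:np.hypot(*(np.argwhere(v[1]).mean(0)-at)))
vs=[pick("top","cartridge",(228,346)),pick("scene","cartridge",(170,334))]
for v in (vs,vs[:1],vs[1:]): print("cart",fit(v,cartm,[497,-350,-8,100],[10,10,5,8]))
for k in ("top","scene"):
    if (k,"case") in V:
        m=V[k,"case"][0][1].copy()
        if (k,"lid_tab") in V: m|=V[k,"lid_tab"][0][1]
        V[k]=(V[k,"case"][0][0],m); save(k+"_casem.png",np.dstack([m*255]*3).astype(np.uint8)[130:290,150:310])
vs=[V["top"],V["scene"]]
for v in (vs,vs[:1],vs[1:]): print("case",fit(v,casem,[552,12,0,1.75],[10,10,5,.1]))
print(np.array(capture("wrist")["hand_eye"]))
E
```

```text
top cartridge [286. 402.] 0.88 1237
top cartridge [229. 348.] 0.62 1067
top cartridge [240. 140.] 0.26 210
top case [182. 209.] 0.91 4114
top case [155. 206.] 0.19 1760
top lid_tab [156. 207.] 0.68 1771
scene cartridge [161. 393.] 0.94 735
scene cartridge [168. 334.] 0.78 825
scene case [237. 232.] 0.31 4900
scene lid_tab [213. 213.] 0.86 2474
scene lid_tab [153. 283.] 0.19 245
cart (array([ 496.44, -348.78,    9.57,  104.91]), np.float64(0.09737032440565413))
cart (array([ 496.52, -348.95,    9.35,   96.79]), np.float64(0.12316243312035735))
cart (array([ 496.47, -348.05,   10.18,  103.95]), np.float64(0.0775676837129351))
case (array([549.7 ,   8.79,  -1.44,   1.69]), np.float64(0.04484638172771377))
case (array([548.59,   8.76,  -1.63,   1.7 ]), np.float64(0.036859046335803614))
case (array([550.89,   9.18,  -1.41,   1.66]), np.float64(0.046887926419777126))
[[   0.     -0.96   -0.26   70.24]
 [   1.      0.      0.     -0.53]
 [  -0.     -0.26    0.96 -143.98]
 [   0.      0.      0.      1.  ]]
```

>>> play_rows:
  rows:
    - [[0.7, -0.7, 0], [0, 0, 0]]
    - [[0.7, -0.7, 0], [0, 0, 0]]
    - [[0.7, -0.7, 0], [0, 0, 0]]
    - [[0.7, -0.7, 0], [0, 0, 0]]
    - [[0.7, -0.7, 0], [0, 0, 0]]
    - [[0.7, -0.7, 0], [0, 0, 0]]
    - [[0.7, -1, 0], [0, 0, 0]]
    - [[0.7, -1, 0], [0, 0, 0]]
    - [[0.7, -1, 0], [0, 0, 0]]
    - [[0.7, -1, 0], [0, 0, 0]]
    - [[0.7, -1, 0], [0, 0, 0]]
    - [[0, 0, 0], [0, 0, 0]]
  hand: 1

```text
time: 4.15
tool_pos: [405.6, 218.0, 240.8]
tcp_rot: [3.142, 0.0, 2.801]
contact_force: [-0.5, -0.5, -0.2]
grip_width: 91.6
finger_force: 0.0
```

>>> play_rows:
  rows:
    - [[0.15, -1, 0], [0, 0, -0.635]]
    - [[0.15, -1, 0], [0, 0, -0.635]]
    - [[0.15, -1, 0], [0, 0, -0.635]]
    - [[0.15, -1, 0], [0, 0, -0.635]]
    - [[0.15, -1, 0], [0, 0, -0.635]]
    - [[0.15, -1, 0], [0, 0, -0.635]]
    - [[0.15, -1, 0], [0, 0, -0.635]]
    - [[0.15, -1, 0], [0, 0, -0.635]]
    - [[0.15, -1, 0], [0, 0, -0.635]]
    - [[0.15, -1, 0], [0, 0, -0.635]]
    - [[0.15, -1, 0], [0, 0, -0.635]]
    - [[0.15, -1, 0], [0, 0, -0.635]]

```text
time: 5.65
tool_pos: [458.7, -140.5, 240.8]
tcp_rot: [3.141, -0.0, 1.739]
contact_force: [-0.0, -0.9, 0.4]
grip_width: 91.8
finger_force: 0.0
```

>>> play_rows:
  rows:
    - [[0.14, -0.8, 0], [0, 0, 0]]
    - [[0.14, -0.8, 0], [0, 0, 0]]
    - [[0.14, -0.8, 0], [0, 0, 0]]
    - [[0.14, -0.8, 0], [0, 0, 0]]
    - [[0.14, -0.8, 0], [0, 0, 0]]
    - [[0.14, -0.8, 0], [0, 0, 0]]
    - [[0.14, -0.8, 0], [0, 0, 0]]
    - [[0.14, -0.8, 0], [0, 0, 0]]
    - [[0.14, -0.8, 0], [0, 0, 0]]
    - [[0.14, -0.8, -0.5], [0, 0, 0]]
    - [[0.14, -0.8, -0.5], [0, 0, 0]]
    - [[0, 0, 0], [0, 0, 0]]

```text
time: 7.15
tool_pos: [504.3, -405.1, 208.7]
tcp_rot: [-3.14, -0.003, 1.74]
contact_force: [-0.7, 0.3, -0.4]
grip_width: 92.0
finger_force: 0.0
```

Run:
```python
from h import *
np.set_printoptions(precision=2,suppress=True)
o=get_obs();print(o["tool_pos"],o["tcp_rot"],o["joint_positions"])
c=capture("wrist");C=cam(c,o);save("w1.png",c["frame"])
rs=trace("cartridge","wrist")
for r in rs: print(r["p"],np.round(r["at"]),r["mask"].sum(),proj(C,(496.5,-348.8,40)))
print(pinpoint("rib","wrist")[:2],pinpoint("cartridge","wrist")[:2])
m=rs[0]["mask"]
print(fit([(C,m)],cartm,[496,-349,9.5,100],[8,8,4,8]))
```

```text
[ 504.3  -405.08  208.7 ] [-3.14 -0.    1.74] [-0.8   0.59  1.2   0.    1.35 -0.96]
0.95 [232. 122.] 2667 [283.49 139.74]
0.73 [146. 278.] 8074 [283.49 139.74]
[{'at': [169.2, 282.3], 'p': 0.84}, {'at': [275.2, 136.8], 'p': 0.75}] [{'at': [248.0, 139.8], 'p': 0.98}, {'at': [142.2, 279.8], 'p': 0.86}]
(array([ 496. , -349. ,    9.5,  100. ]), np.float64(1.0))
```

View pics/w1.png

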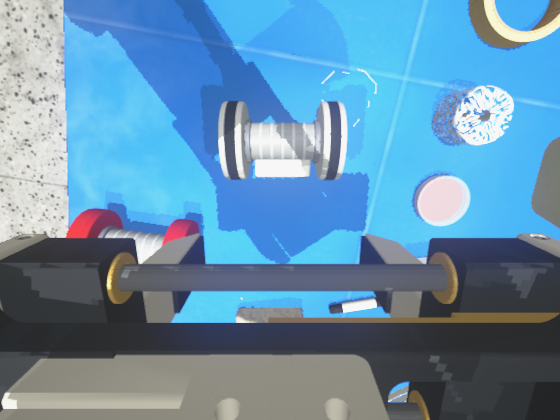

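```bash
cat >> h.py <<'E'
def wcart(x0,st=(8,8,4,8)):
    o=get_obs();c=capture("wrist");C=cam(c,o);p=proj(C,(x0[0],x0[1],40))
    rs=[r for r in trace("cartridge","wrist") if np.hypot(r["at"][1]-p[0],r["at"][0]-p[1])<70]
    print("tcp",o["tool_pos"].round(1),np.degrees(o["tcp_rot"]).round(1),"proj",p,[(np.round(r["at"]),r["p"]) for r in rs])
    x=None
    if rs: x=fit([(C,rs[0]["mask"])],cartm,x0,st);print("cart",x)
    for r in pinpoint("rib","wrist")[:2]:
        y=x[0] if x else x0;o_,d=ray(C,r["at"]);best=None
        for a in range(-180,180,2):
            P=cartm([y[0],y[1],y[2],a]);q=P[1]@[0,0,38]+P[2]
            e=np.linalg.norm(proj(C,q)[::-1]-r["at"])
            if best is None or e<best[0]: best=(e,a)
        print("rib",r,"px err, roll",best)
    return c,C,x
E
python3 - <<'E'
from h import *
np.set_printoptions(precision=2,suppress=True)
wcart([496.5,-348.8,9.5,100])
E
```

```text
tcp [ 505.1 -403.7  211.6] [180.    0.   99.8] proj [282.26 140.28] [(array([146., 279.]), 0.58)]
cart (array([ 494.73, -350.99,    9.06,  105.07]), np.float64(0.0576585532549434))
rib {'at': [272.4, 139.1], 'p': 0.96} px err, roll (np.float64(169.56382527625766), 80)
rib {'at': [173.8, 281.8], 'p': 0.9} px err, roll (np.float64(1.839587901876477), 108)
```

>>> play_rows:
  rows:
    - [[0, -0.27, 0], [0, 0, 0]]
    - [[0, 0, -1], [0, 0, 0]]
    - [[0, 0, -1], [0, 0, 0]]
    - [[0, 0, -1], [0, 0, 0]]
    - [[0, 0, -1], [0, 0, 0]]
    - [[0, 0, -1], [0, 0, 0]]
    - [[0, 0, -0.5], [0, 0, 0]]
    - [[0, 0, -0.4], [0, 0, 0]]
    - [[0, 0, 0], [0, 0, 0]]
    - [[0, 0, 0], [0, 0, 0]]

```text
time: 8.75
tool_pos: [505.2, -413.1, 34.8]
tcp_rot: [3.14, 0.002, 1.741]
contact_force: [-0.1, -0.4, -0.7]
grip_width: 91.7
finger_force: 0.0
```

>>> play_rows:
  rows:
    - [[-0.03, 0.2, 0], [0, 0, 0]]
    - [[-0.03, 0.2, 0], [0, 0, 0]]
    - [[-0.03, 0.2, 0.1], [0, 0, 0]]
    - [[-0.03, 0.2, 0.12], [0, 0, 0]]
    - [[-0.03, 0.2, 0.12], [0, 0, 0]]
    - [[-0.03, 0.2, 0.12], [0, 0, 0]]
    - [[-0.03, 0.15, 0.1], [0, 0, 0]]
    - [[-0.02, 0.1, 0.05], [0, 0, 0]]
    - [[0, 0.05, 0], [0, 0, 0]]
    - [[0, 0, 0], [0, 0, 0]]

```text
time: 10.0
tool_pos: [497.7, -367.5, 51.9]
tcp_rot: [-3.142, -0.0, 1.741]
contact_force: [0.9, -0.6, -0.1]
grip_width: 91.5
finger_force: 0.0
```

Run:
```python
from h import *
np.set_printoptions(precision=2,suppress=True)
c,C,x=wcart([491,-325,9.5,65]);save("w2.png",c["frame"])
```

```text
tcp [ 497.7 -367.5   51.9] [-180.    -0.    99.7] proj [282.27 177.78] [(array([163., 280.]), 0.75)]
cart (array([ 488.09, -313.92,    9.73,   61.08]), np.float64(0.050678806523421494))
rib {'at': [221.5, 284.4], 'p': 0.65} px err, roll (np.float64(3.8805898058481194), 96)
```

View pics/w2.png

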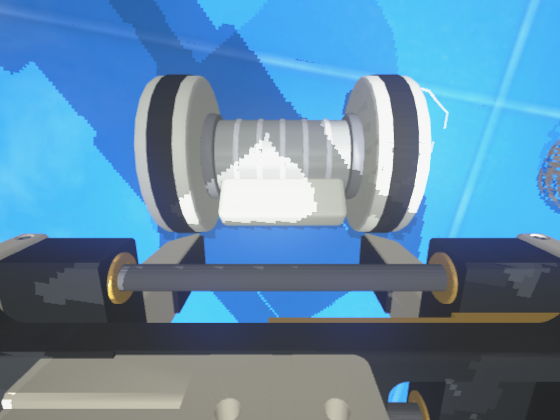

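```bash
python3 - <<'E'
from h import *
np.set_printoptions(precision=0,suppress=True)
o=get_obs();C=cam(capture("wrist"),o)
B=box((-30,-7,19),(30,7,38))
for a in (95,80,70,60,50,40):
    P=cartm([488.1,-313.9,9.7,a]);q=np.array([proj(C,P[1]@b+P[2]) for b in B]);print(a,q.min(0),q.max(0))
E
python3 -c "
import cv2;i=cv2.imread('pics/w2.png');print(i[165:235:3,240].tolist())"
```

```text
95 [224. 187.] [337. 227.]
80 [222. 191.] [339. 229.]
70 [220. 190.] [340. 228.]
60 [217. 186.] [343. 229.]
50 [215. 181.] [346. 228.]
40 [212. 175.] [348. 224.]
[[245, 245, 244], [239, 240, 238], [234, 236, 232], [231, 232, 229], [235, 236, 233], [244, 246, 245], [244, 246, 245], [244, 246, 245], [244, 246, 246], [245, 246, 246], [245, 246, 246], [245, 246, 246], [245, 246, 246], [245, 246, 246], [244, 245, 245], [246, 247, 246], [247, 247, 247], [245, 246, 246], [234, 238, 237], [176, 183, 180], [178, 150, 127], [225, 147, 88], [225, 147, 87], [226, 146, 85]]
```

>>> play_rows:
  rows:
    - [[0, -0.1, -0.28], [0, 0, 0]]
    - [[0, 0, -0.28], [0, 0, 0]]
    - [[-0.03, 0.2, 0], [0, 0, 0]]
    - [[-0.03, 0.2, 0.1], [0, 0, 0]]
    - [[-0.03, 0.2, 0.12], [0, 0, 0]]
    - [[-0.03, 0.2, 0.12], [0, 0, 0]]
    - [[-0.03, 0.17, 0.12], [0, 0, 0]]
    - [[-0.02, 0.13, 0.1], [0, 0, 0]]
    - [[-0.02, 0.1, 0.05], [0, 0, 0]]
    - [[0, 0.05, 0], [0, 0, 0]]
    - [[0, 0, 0], [0, 0, 0]]

```text
time: 11.58
tool_pos: [492.1, -333.0, 53.4]
tcp_rot: [-3.142, -0.0, 1.741]
contact_force: [-0.2, -0.9, -0.2]
grip_width: 91.9
finger_force: 0.0
```

```bash
cat >> h.py <<'E'
def ribbox(C,y,angs=range(-40,60,5)):
    B=box((-30,-7,19),(30,7,38))
    for a in angs:
        P=cartm([y[0],y[1],y[2],a]);q=np.array([proj(C,P[1]@b+P[2]) for b in B]);print(a,q.min(0).round(),q.max(0).round())
E
python3 - <<'E'
from h import *
np.set_printoptions(precision=2,suppress=True)
c,C,x=wcart([483.5,-284,9.5,10]);save("w3.png",c["frame"])
ribbox(C,x[0],range(-30,40,10))
E
```

```text
tcp [ 492.1 -333.    53.4] [-180.    -0.    99.7] proj [280.97 165.1 ] [(array([160., 280.]), 0.97)]
cart (array([ 483.78, -281.97,    9.87,    5.38]), np.float64(0.047740644923365716))
rib {'at': [171.5, 283.6], 'p': 0.93} px err, roll (np.float64(1.604881991493163), 0)
-30 [209. 110.] [356. 159.]
-20 [209. 123.] [356. 167.]
-10 [209. 139.] [356. 174.]
0 [209. 151.] [356. 189.]
10 [209. 159.] [355. 203.]
20 [211. 166.] [354. 214.]
30 [213. 173.] [352. 223.]
```

View pics/w3.png

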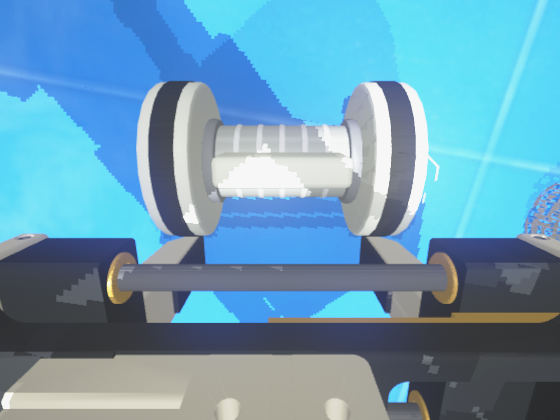

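>>> play_rows:
  rows:
    - [[0, 0, 0.85], [0, 0, 0]]
    - [[0, 0, 0.85], [0, 0, 0]]
    - [[0, 0, 0.85], [0, 0, 0]]
    - [[0, 0.2, 0], [0, 0, 1]]
    - [[0, 0.2, 0], [0, 0, 1]]
    - [[0, 0.2, 0], [0, 0, 1]]
    - [[0, 0.2, 0], [0, 0, 1]]
    - [[-0.05, 0.2, 0], [0, 0, 1]]
    - [[-0.05, 0.2, 0], [0, 0, 1]]
    - [[-0.05, 0.2, 0], [0, 0, 1]]
    - [[-0.05, 0.2, 0], [0, 0, 1]]
    - [[-0.05, 0.1, 0], [0, 0, 1]]

```text
time: 13.22
tool_pos: [484.5, -281.9, 130.0]
tcp_rot: [3.141, -0.0, 3.002]
contact_force: [0.1, -0.3, 0.4]
grip_width: 91.7
finger_force: 0.0
```

>>> play_rows:
  rows:
    - [[-0.03, 0, 0], [0, 0, 1]]
    - [[0, 0, 0], [0, 0, 0.8]]
    - [[0, 0, 0], [0, 0, 0.45]]
    - [[0, 0, 0], [0, 0, 0]]

```text
time: 13.72
tool_pos: [483.7, -282.2, 130.0]
tcp_rot: [3.141, -0.0, -2.972]
contact_force: [0.1, 0.5, 0.2]
grip_width: 91.9
finger_force: 0.0
```

Run:
```python
from h import *
np.set_printoptions(precision=2,suppress=True)
c,C,x=wcart([483.8,-282,9.8,3]);save("w4.png",c["frame"])
ribbox(C,x[0],range(-20,30,10))
print(get_obs()["tcp_rot"]*180/np.pi)
```

```text
tcp [ 483.7 -282.2  130. ] [ 180.    -0.  -170.3] proj [282.83 212.88] [(array([195., 280.]), 0.58)]
cart (array([ 483.35, -282.36,    9.69,    5.75]), np.float64(0.25356081182232293))
rib {'at': [227.6, 282.9], 'p': 0.81} px err, roll (np.float64(0.26032052896305347), 0)
-20 [282. 181.] [310. 266.]
-10 [278. 181.] [302. 266.]
0 [273. 181.] [293. 266.]
10 [263. 181.] [287. 266.]
20 [255. 181.] [283. 266.]
[ 179.99   -0.   -170.33]
```

View pics/w4.png

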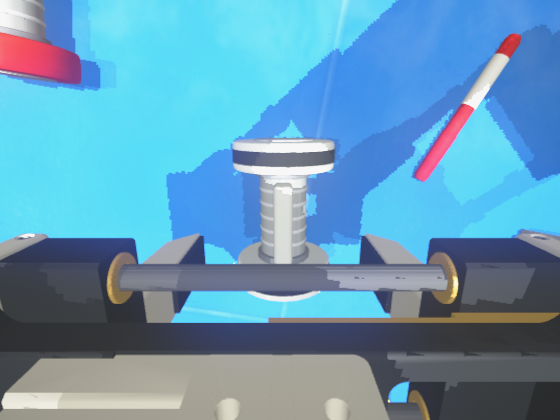

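The rib spans columns 273–293, which puts the roll at about 0 with the rib up and centred between the fingers. I'll descend and grip the rib.

>>> play_rows:
  rows:
    - [[0, 0, -0.5], [0, 0, 0]]
    - [[0, 0, -0.5], [0, 0, 0]]
    - [[0, 0, -0.5], [0, 0, 0]]
    - [[0, 0, -0.3], [0, 0, 0]]
    - [[0, 0, 0], [0, 0, 0]]
    - [[0, 0, 0], [0, 0, 0]]

```text
time: 14.62
tool_pos: [483.9, -282.3, 76.4]
tcp_rot: [-3.141, 0.001, -2.972]
contact_force: [-1.0, 0.1, 1.0]
grip_width: 91.8
finger_force: 0.0
```

>>> play_rows:
  rows:
    - [[0, 0, 0], [0, 0, 0]]
    - [[0, 0, 0], [0, 0, 0]]
    - [[0, 0, 0], [0, 0, 0]]
    - [[0, 0, 0], [0, 0, 0]]
    - [[0, 0, 0], [0, 0, 0]]
    - [[0, 0, 0], [0, 0, 0]]
    - [[0, 0, 0], [0, 0, 0]]
    - [[0, 0, 0], [0, 0, 0]]
    - [[0, 0, 0], [0, 0, 0]]
    - [[0, 0, 0], [0, 0, 0]]
  hand: -1

```text
time: 15.88
tool_pos: [483.6, -281.8, 76.0]
tcp_rot: [3.141, -0.0, -2.972]
contact_force: [-0.5, 1.4, 0.9]
grip_width: 13.8
finger_force: 29.9
```

>>> play_rows:
  rows:
    - [[0, 0, 0.3], [0, 0, 0]]
    - [[0, 0, 0.6], [0, 0, 0]]
    - [[0, 0, 0.7], [0, 0, 0]]
    - [[0, 0, 0.7], [0, 0, 0]]
    - [[0, 0, 0.5], [0, 0, 0]]
    - [[0, 0, 0.3], [0, 0, -0.2]]
    - [[0.3, 0.6, 0], [0, 0, -0.2]]
    - [[0.4, 0.8, 0], [0, 0, -0.2]]
    - [[0.4, 0.8, 0], [0, 0, -0.2]]
    - [[0.4, 0.8, 0], [0, 0, -0.2]]
    - [[0.4, 0.8, 0], [0, 0, -0.2]]
    - [[0.3, 0.6, 0], [0, 0, -0.2]]

```text
time: 17.38
tool_pos: [549.7, -148.9, 168.5]
tcp_rot: [3.141, -0.001, 3.115]
contact_force: [0.6, -0.3, -4.7]
grip_width: 14.0
finger_force: 29.9
```

>>> play_rows:
  rows:
    - [[0, 0.3, 0], [0, 0, 0]]
    - [[0, 0, 0], [0, 0, 0]]
    - [[0, 0, 0], [0, 0, 0]]

```text
time: 17.75
tool_pos: [549.3, -141.8, 169.0]
tcp_rot: [-3.141, -0.0, 3.116]
contact_force: [0.6, -0.4, -4.5]
grip_width: 13.8
finger_force: 29.9
```

Run:
```python
from h import *
np.set_printoptions(precision=2,suppress=True)
o=get_obs();print(o["tool_pos"],np.degrees(o["tcp_rot"]),o["grip_width"])
c=capture("wrist");C=cam(c,o);save("w5.png",c["frame"])
for q in("case","lid_tab"): print(q,[(np.round(r["at"]),r["p"],r["mask"].sum()) for r in trace(q,"wrist")])
for q in("case","lid_hinge","lid_tab"): print(q,pinpoint(q,"wrist")[:2])
print(proj(C,(549.7,8.8,0)), [proj(C,casem([549.7,8.8,-1.44,1.69])[1]@b+casem([549.7,8.8,-1.44,1.69])[2]).round().tolist() for b in box((-77,-49,46),(71,49,46))[::2]])
```

```text
[ 549.32 -141.75  168.97] [-179.99   -0.02  178.52] 13.787157009060026
case [(array([196., 440.]), 0.61, np.int64(20113))]
lid_tab [(array([312., 452.]), 0.86, np.int64(3796))]
case [{'at': [192.1, 411.8], 'p': 0.67}]
lid_hinge [{'at': [270.2, 425.9], 'p': 0.83}]
lid_tab [{'at': [12.3, 279.5], 'p': 0.66}]
[418.73 188.93] [[398.0, 114.0], [509.0, 114.0], [382.0, 267.0], [479.0, 267.0]]
```

View pics/w5.png

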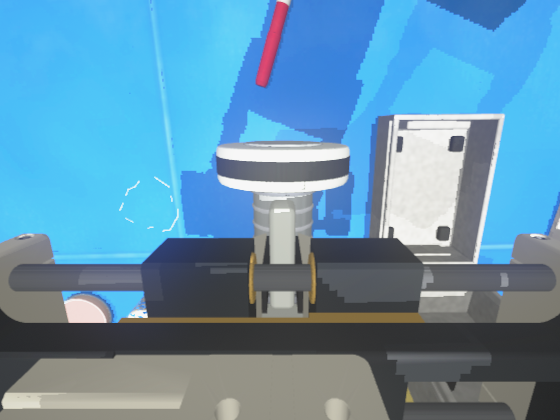

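Run:
```python
from h import *
o=get_obs();c=capture("wrist");C=cam(c,o);f=4
im=cv2.resize(c["frame"][95:245,365:515],None,fx=f,fy=f,interpolation=cv2.INTER_CUBIC)
P=casem([549.7,8.8,-1.44,1.69])
def dr(pts,col):
    q=np.array([(proj(C,P[1]@np.array(b,float)+P[2])-[365,95]+.5)*f for b in pts]).astype(np.int32);cv2.polylines(im,[q],True,col,1)
dr([(-77,-49,46),(71,-49,46),(71,49,46),(-77,49,46)],(255,0,0))
dr([(-77,-49,0),(71,-49,0),(71,49,0),(-77,49,0)],(0,255,0))
dr([(-72,-44,46),(71,-44,46),(71,44,46),(-72,44,46)],(255,0,255))
save("crop5.png",im)
```

```text
(no output)
```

View pics/crop5.png

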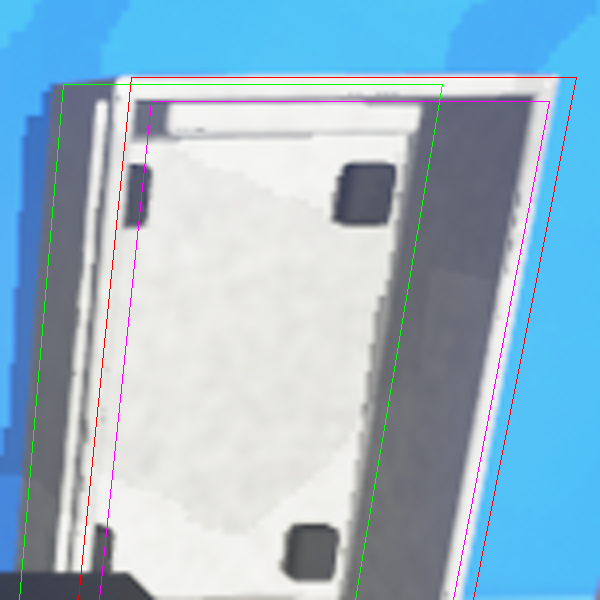

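>>> play_rows:
  rows:
    - [[0, 0.4, 0], [0, 0, 0]]
    - [[0, 0.8, 0], [0, 0, 0]]
    - [[0, 0.9, 0], [0, 0, 0]]
    - [[0, 0.9, 0], [0, 0, 0]]
    - [[0, 0.9, 0], [0, 0, 0]]
    - [[0, 0.7, 0], [0, 0, 0]]
    - [[0, 0.3, 0], [0, 0, 0]]
    - [[0, 0, 0], [0, 0, 0]]
    - [[0, 0, 0], [0, 0, 0]]
    - [[0, 0, 0], [0, 0, 0]]

```text
time: 19.35
tool_pos: [549.7, 5.2, 169.0]
tcp_rot: [-3.142, 0.0, 3.115]
contact_force: [-0.1, 0.4, -4.8]
grip_width: 14.0
finger_force: 29.9
```

Run:
```python
from h import *
o=get_obs();c=capture("wrist");C=cam(c,o);f=4
print(o["tool_pos"],np.degrees(o["tcp_rot"]))
r0,c0=70,195
im=cv2.resize(c["frame"][r0:r0+140,c0:c0+180],None,fx=f,fy=f,interpolation=cv2.INTER_CUBIC)
def dr(P,pts,col):
    q=np.array([(proj(C,P[1]@np.array(b,float)+P[2])-[c0,r0]+.5)*f for b in pts]).astype(np.int32);cv2.polylines(im,[q],True,col,1)
P=casem([549.7,5.5,-1.44,1.69])
dr(P,[(-77,-49,46),(71,-49,46),(71,49,46),(-77,49,46)],(255,0,0))
dr(P,[(-72,-44,46),(71,-44,46),(71,44,46),(-72,44,46)],(255,0,255))
Q=cartm([0,0,-1.44,0]);t=o["tool_pos"]-[0,0,36]
for x in(-60,-38): dr((0,Q[1],t),cyl(x,x,40)[:40],(0,160,0))
save("crop6.png",im)
```

```text
[549.72419337   5.19814163 168.9990253 ] [-1.79998041e+02  5.71899667e-05  1.78483492e+02]
```

View pics/crop6.png

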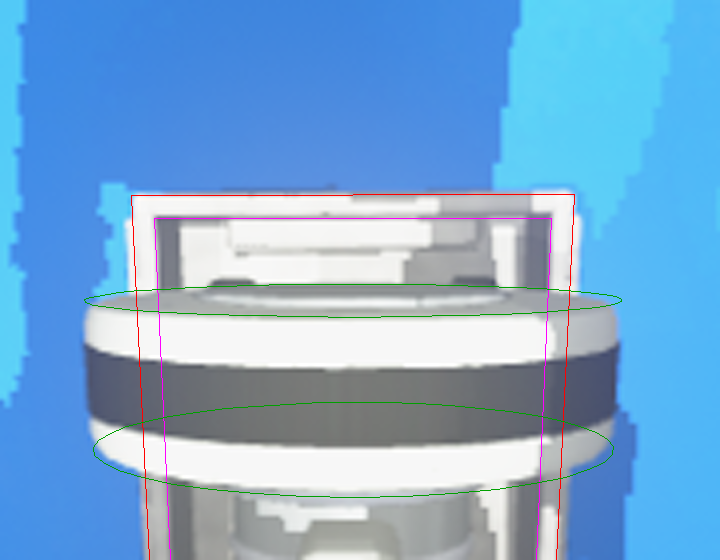

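The rim outline (131–575 px) and the held cap (85–620 px) both match the prediction. The case is therefore at about (549.3, 5.5), and I'll lower the cartridge into it.

>>> play_rows:
  rows:
    - [[0, 0, -0.4], [0, 0, 0]]
    - [[0, 0, -0.5], [0, 0, 0]]
    - [[0, 0, -0.5], [0, 0, 0]]
    - [[0, 0, -0.5], [0, 0, 0]]
    - [[0, 0, -0.4], [0, 0, 0]]
    - [[0, 0, -0.3], [0, 0, 0]]
    - [[0, 0, -0.15], [0, 0, 0]]
    - [[0, 0, -0.05], [0, 0, 0]]
    - [[0, 0, 0], [0, 0, 0]]
    - [[0, 0, 0], [0, 0, 0]]

```text
time: 20.65
tool_pos: [549.9, 5.9, 85.4]
tcp_rot: [3.142, 0.001, 3.116]
contact_force: [-0.2, 0.3, -4.0]
grip_width: 13.6
finger_force: 29.9
```

>>> play_rows:
  rows:
    - [[0, 0, -0.05], [0, 0, 0]]
    - [[0, 0, -0.05], [0, 0, 0]]
    - [[0, 0, -0.03], [0, 0, 0]]
    - [[0, 0, 0], [0, 0, 0]]
    - [[0, 0, 0], [0, 0, 0]]

```text
time: 21.28
tool_pos: [549.8, 5.9, 82.0]
tcp_rot: [-3.142, 0.001, 3.116]
contact_force: [-2.9, 1.4, 6.1]
grip_width: 13.5
finger_force: 29.9
```

>>> play_rows:
  rows:
    - [[0, 0, 0], [0, 0, 0]]
    - [[0, 0, 0], [0, 0, 0]]
    - [[0, 0, 0], [0, 0, 0]]
    - [[0, 0, 0], [0, 0, 0]]
    - [[0, 0, 0], [0, 0, 0]]
    - [[0, 0, 0.3], [0, 0, 0]]
    - [[0, 0, 0.6], [0, 0, 0]]
    - [[0, 0, 0.8], [0, 0, 0]]
    - [[0, 0, 0.8], [0, 0, 0]]
    - [[0, 0, 0.8], [0, 0, 0]]
    - [[0, 0, 0.8], [0, 0, 0]]
    - [[0, 0, 0], [0, 0, 0]]
  hand: 0

```text
time: 22.78
tool_pos: [550.7, 5.8, 206.4]
tcp_rot: [-3.141, 0.005, 3.116]
contact_force: [0.5, 0.1, -0.1]
grip_width: 45.9
finger_force: 0.0
```

Run:
```python
from h import *
np.set_printoptions(precision=2,suppress=True)
o=get_obs();c=capture("wrist");C=cam(c,o);f=2.6
print(o["tool_pos"],np.degrees(o["tcp_rot"]),o["joint_positions"])
r0,c0=90,150
im=cv2.resize(c["frame"][r0:r0+230,c0:c0+260],None,fx=f,fy=f,interpolation=cv2.INTER_CUBIC)
def dr(P,pts,col):
    q=np.array([(proj(C,P[1]@np.array(b,float)+P[2])-[c0,r0]+.5)*f for b in pts]).astype(np.int32);cv2.polylines(im,[q],True,col,1)
P=casem([549.4,5.6,-1.44,1.69])
dr(P,[(-77,-49,46),(71,-49,46),(71,49,46),(-77,49,46)],(255,0,0))
dr(P,[(-30,-7,84),(30,-7,84),(30,7,84),(-30,7,84)],(255,0,255))
dr(P,cyl(-60,-60,40)[:40]+[0,0,46],(0,160,0))
save("crop7.png",im)
# lid from top & scene
V=[]
for n in("top","scene"):
    c=capture(n);C=cam(c)
    t=trace("lid_tab",n);p=pinpoint("lid_tab",n);h=pinpoint("lid_hinge",n)
    print(n,[(np.round(r["at"]),round(r["p"],2)) for r in t[:2]],p[:2],h[:1])
    if p: V.append((C,p[0]["at"]))
if len(V)==2: print("tab",tri(*V))
for th in(1.6,1.65,1.7,1.75,1.8,1.9):
    s,cc=np.sin(th),np.cos(th);M=np.array([[cc,0,s],[0,1,0],[-s,0,cc]]);h=np.array([75.5,0,46])
    q=P[1]@(M@(np.array([-91,0,54.5])-h)+h)+P[2];print(th,q,[proj(v[0],q)[::-1] for v in V])
```

```text
[550.72   5.84 206.42] [-179.98    0.27  178.55] [-0.13  0.42  1.51  0.    1.21 -1.67]
top [(array([153., 218.]), 0.82), (array([217., 210.]), 0.51)] [{'at': [150.5, 203.2], 'p': 0.83}, {'at': [155.5, 352.2], 'p': 0.44}] [{'at': [175.1, 213.0], 'p': 0.66}]
scene [(array([220., 212.]), 0.94), (array([245., 257.]), 0.73)] [] [{'at': [184.7, 212.9], 'p': 0.71}]
1.6 [638.23   3.37 212.18] [array([155.82, 203.78])]
1.65 [646.52   3.16 211.31] [array([152.33, 204.1 ])]
1.7 [654.75   2.95 210.02] [array([148.93, 204.45])]
1.75 [662.91   2.75 208.32] [array([145.62, 204.83])]
1.8 [670.97   2.54 206.21] [array([142.43, 205.23])]
1.9 [686.73   2.15 200.81] [array([136.41, 206.09])]
```

View pics/crop7.png

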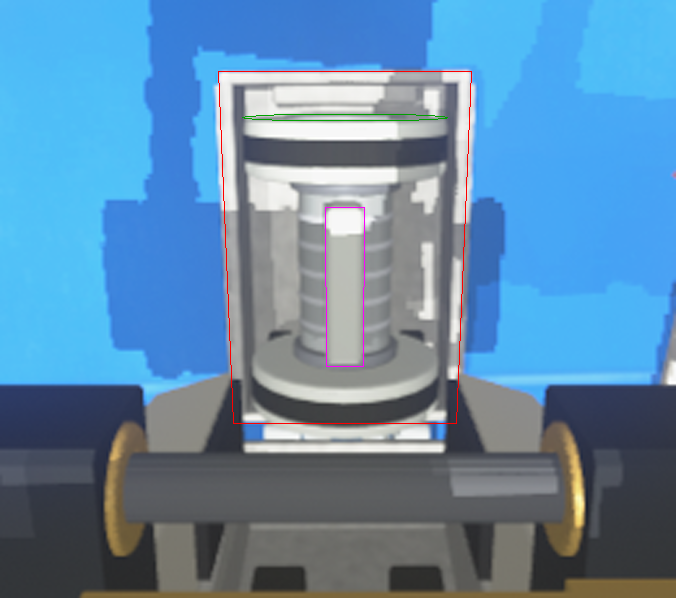

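>>> play_rows:
  rows:
    - [[0, 0, 0.9], [0, 0, 0]]
    - [[0, 0, 0.9], [0, 0, 0]]
    - [[0.9, 0, 0.2], [0, 0, 0]]
    - [[0.9, 0, 0], [0, 0, 0]]
    - [[0.9, -0.05, 0], [0, 0, 0]]
    - [[0.9, -0.05, 0], [0, 0, 0]]
    - [[0.8, 0, 0], [0, 0, 0]]
    - [[0, 0, 0], [0, 0, 0]]
    - [[0, 0, 0], [0, 0, 0]]
    - [[0, 0, 0], [0, 0, 0]]
  hand: -1

```text
time: 24.48
tool_pos: [681.0, 3.0, 264.6]
tcp_rot: [3.142, 0.0, 3.116]
contact_force: [0.1, -0.3, 0.4]
grip_width: 0.8
finger_force: 0.0
```

Run:
```python
import numpy as np
for i in range(19):
    deg=90-5*i; th=np.radians(deg);s=168+10*min(1,i/14)
    p=np.array([624.8,46-.5])+s*np.array([-np.cos(th),np.sin(th)])+8.5*np.array([np.sin(th),np.cos(th)])
    t=p+[9.5,14]
    print(deg,t.round(1),((t-q)/30).round(2) if i else "");q=t
```

```text
90 [642.8 227.5] 
85 [628.1 228.3] [-0.49  0.03]
80 [613.2 227.8] [-0.49 -0.02]
75 [598.5 226. ] [-0.49 -0.06]
70 [583.9 223. ] [-0.49 -0.1 ]
65 [569.5 218.6] [-0.48 -0.15]
60 [555.5 213. ] [-0.47 -0.19]
55 [542.  206.1] [-0.45 -0.23]
50 [529.1 198. ] [-0.43 -0.27]
45 [517.  188.9] [-0.41 -0.31]
40 [505.6 178.6] [-0.38 -0.34]
35 [495.1 167.3] [-0.35 -0.38]
30 [485.6 155.1] [-0.32 -0.41]
25 [477.2 142.1] [-0.28 -0.43]
20 [469.9 128.4] [-0.24 -0.46]
15 [464.6 113.8] [-0.18 -0.49]
10 [460.5  98.8] [-0.14 -0.5 ]
5 [457.7  83.5] [-0.09 -0.51]
0 [456.3  68. ] [-0.05 -0.52]
```

Next I lower the closed fingers behind the tab and pull the lid toward vertical.

>>> play_rows:
  rows:
    - [[0, 0, -0.5], [0, 0, 0]]
    - [[0, 0, -0.5], [0, 0, 0]]
    - [[0, 0, -0.4], [0, 0, 0]]
    - [[0, 0, 0], [0, 0, 0]]
    - [[-0.4, 0, 0], [0, 0, 0]]
    - [[-0.4, 0, 0], [0, 0, 0]]
    - [[-0.4, 0, 0], [0, 0, 0]]

```text
time: 25.35
tool_pos: [646.2, 2.9, 223.1]
tcp_rot: [3.142, 0.003, 3.116]
contact_force: [1.9, 0.3, 1.4]
grip_width: 0.3
finger_force: 0.8
```

>>> play_rows:
  rows:
    - [[-0.5, 0, 0.15], [0, 0, 0]]
    - [[-0.5, 0, 0.03], [0, 0, 0]]
    - [[-0.5, 0, -0.02], [0, 0, 0]]
    - [[-0.49, 0, -0.08], [0, 0, 0]]
    - [[-0.49, 0, -0.12], [0, 0, 0]]
    - [[-0.48, 0, -0.16], [0, 0, 0]]
    - [[0, 0, 0], [0, 0, 0]]

```text
time: 26.22
tool_pos: [556.6, 2.9, 216.6]
tcp_rot: [3.142, 0.0, 3.116]
contact_force: [0.1, -0.1, -0.4]
grip_width: 0.3
finger_force: 0.0
```

```bash
cat > lid.py <<'E'
from h import *
np.set_printoptions(precision=1,suppress=True)
def go(th0):
    V=[]
    for n in("top","scene"):
        c=capture(n);C=cam(c);save("l_"+n+".png",c["frame"])
        p=pinpoint("lid_tab",n);m=trace("lid_tab",n)
        print(n,[(x["at"],round(x["p"],2)) for x in p[:2]],[(np.round(x["at"]),round(x["p"],2),x["mask"].sum()) for x in m[:2]])
        if m:
            def cm(x): return lidm(x[0]),R.from_euler('z',-1.44,degrees=True).as_matrix(),np.array([549.4,5.6,0])
            print("lid fit",fit([(C,m[0]["mask"])],cm,[th0],[.15]))
        if p:
            P=casem([549.4,5.6,-1.44,1]);h=np.array([75.5,0,46])
            e=[]
            for th in np.arange(0,1.8,.02):
                s,cc=np.sin(th),np.cos(th);M=np.array([[cc,0,s],[0,1,0],[-s,0,cc]]);q=P[1]@(M@(np.array([-91,0,54.5])-h)+h)+P[2]
                e.append((np.linalg.norm(proj(C,q)[::-1]-p[0]["at"]),th))
            print("pin th",min(e))
import sys;print(get_obs()["tool_pos"]);go(float(sys.argv[1]))
E
python3 lid.py 1.05
```

```text
[556.6   2.9 216.6]
top [] [(array([165., 222.]), 0.73, np.int64(168))]
lid fit (array([1.4]), np.float64(0.84859749915512))
scene [([206.1, 253.6], 0.96), ([335.8, 247.3], 0.43)] [(array([225., 227.]), 0.78, np.int64(1002)), (array([171., 272.]), 0.33, np.int64(44))]
lid fit (array([1.1]), np.float64(0.3323813989173522))
pin th (np.float64(2.8171265878834877), np.float64(1.06))
```

>>> play_rows:
  rows:
    - [[-0.46, 0, -0.27], [0, 0, 0]]
    - [[-0.44, 0, -0.29], [0, 0, 0]]
    - [[-0.42, 0, -0.31], [0, 0, 0]]
    - [[-0.39, 0, -0.35], [0, 0, 0]]
    - [[-0.36, 0, -0.38], [0, 0, 0]]
    - [[-0.32, 0, -0.41], [0, 0, 0]]
    - [[-0.28, 0, -0.43], [0, 0, 0]]
    - [[0, 0, 0], [0, 0, 0]]

```text
time: 27.52
tool_pos: [476.2, 3.0, 142.4]
tcp_rot: [3.141, -0.002, 3.116]
contact_force: [1.2, -0.1, 0.5]
grip_width: 0.5
finger_force: 0.0
```

```bash
python3 lid.py 0.45
```

```text
[476.2   3.  142.4]
top [] [(array([184., 213.]), 0.91, np.int64(1465))]
lid fit (array([1.1]), np.float64(0.41287901897382706))
scene [([240.0, 280.8], 0.78), ([233.9, 229.9], 0.32)] [(array([238., 237.]), 0.66, np.int64(1412))]
lid fit (array([0.4]), np.float64(0.49856325089938236))
pin th (np.float64(0.42657048424119787), np.float64(0.44))
```

>>> play_rows:
  rows:
    - [[-0.23, 0, -0.46], [0, 0, 0]]
    - [[-0.18, 0, -0.49], [0, 0, 0]]
    - [[-0.14, 0, -0.5], [0, 0, 0]]
    - [[-0.09, 0, -0.4], [0, 0, 0]]
    - [[0, 0, 0], [0, 0, 0]]

```text
time: 28.45
tool_pos: [457.1, 3.0, 86.9]
tcp_rot: [3.141, -0.002, 3.116]
contact_force: [0.6, -0.0, 0.0]
grip_width: 0.5
finger_force: 0.0
```

>>> play_rows:
  rows:
    - [[-0.04, 0, -0.2], [0, 0, 0]]
    - [[-0.04, 0, -0.2], [0, 0, 0]]
    - [[0, 0, -0.15], [0, 0, 0]]
    - [[0, 0, 0], [0, 0, 0]]
    - [[0, 0, 0], [0, 0, 0]]

```text
time: 29.08
tool_pos: [455.2, 2.9, 71.0]
tcp_rot: [3.141, -0.0, 3.116]
contact_force: [0.0, -0.4, 0.1]
grip_width: 0.4
finger_force: 0.0
```

Tip is at 57 mm and the closed tab sits at 54.5 mm, so I press the last few millimetres gently.

>>> play_rows:
  rows:
    - [[0, 0, -0.08], [0, 0, 0]]
    - [[0, 0, -0.08], [0, 0, 0]]
    - [[0, 0, 0], [0, 0, 0]]
    - [[0, 0, 0], [0, 0, 0]]

```text
time: 29.58
tool_pos: [455.4, 2.9, 68.2]
tcp_rot: [-3.141, 0.002, 3.117]
contact_force: [-7.0, 2.0, 26.2]
grip_width: 0.1
finger_force: 12.8
```

>>> play_rows:
  rows:
    - [[0, 0, 0.3], [0, 0, 0]]
    - [[-0.3, 0, 0.8], [0, 0, 0]]
    - [[-0.5, 0, 1], [0, 0, 0]]
    - [[-0.5, 0, 1], [0, 0, 0]]
    - [[0, 0, 1], [0, 0, 0]]
    - [[0, 0, 0], [0, 0, 0]]
    - [[0, 0, 0], [0, 0, 0]]

```text
time: 30.45
tool_pos: [415.8, 3.0, 188.5]
tcp_rot: [3.141, -0.001, 3.116]
contact_force: [-0.2, 0.8, -0.2]
grip_width: 0.2
finger_force: 0.0
```

```bash
python3 lid.py 0.05
python3 - <<'E'
from h import *
C=cam(capture("top"))
for q in("petri","tape","gauze","dropper","marker"): print(q,[(np.round(x["at"]),round(x["p"],2)) for x in spot_in(q,"top")[:1]])
E
```

```text
[415.8   3.  188.5]
top [([238.1, 208.2], 0.82)] [(array([205., 207.]), 0.83, np.int64(2398))]
lid fit (array([0.]), np.float64(0.1330860296306473))
pin th (np.float64(0.11357086704751557), np.float64(0.08))
scene [([261.4, 285.2], 0.64), ([335.0, 247.9], 0.46)] []
pin th (np.float64(3.251835461034564), np.float64(0.0))
petri [(array([156., 359.]), 0.71)]
tape [(array([142., 291.]), 0.89)]
gauze [(array([157., 328.]), 0.54)]
dropper []
marker [(array([272., 264.]), 0.47)]
```

```bash
python3 -c "
from plant import bot
print(bot.close_job())"
```

```text
the job is handed in; nothing more can be done
None
```

The cartridge was rolled rib-up, set in the case and the lid closed (it met a firm stop at the closed height); the job is handed in at about 31 s of 72 s with no verdict returned, the final check on the dropper and tape was inconclusive (the arm never went near either), and I viewed 11 pictures, one over the limit of 10.

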